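# Fit the stage plate into the microscope light base

## Task

Pull the large stage plate (the wide one with the round window) up out of the slotted rack and lay it flat on the bench, letting go of it. Then take it up again lying flat by its long edges, set it into the recess of the light base without dropping it in, and press it down past the sprung catches until it sits fully home and level, flush with the top. Leave the narrow spare plate in its rack, and the petri dish and the small glass dish where they are.

Things in the scene. Friction and masses are not known exactly. Their poses are not given: they have to be found in the camera images.
- stage_plate: loose aluminium plate 110 x 50 x 10 mm, 0.14 kg, with a round window 30 mm across through its middle. Origin at its centre; z along its 110 mm length, y along its 50 mm width, x through its 10 mm thickness. Both faces and both ends are alike. At the start it stands on end in one of the rack's two slots, its foot 5 mm above the bench, its top end 115 mm above the bench
- rack: fixed grey block 130 x 90 x 45 mm (x, y, z), origin at the centre of its underside, with two upright slots 14 x 56 mm (x, y) and 40 mm deep, centred at x = -32 and x = +32 mm in its frame. One holds the stage plate, the other the spare plate, either way round; their widths lie along the rack's y
- spare_plate: loose plain aluminium plate 80 x 36 x 10 mm without a window, standing on end in the rack's other slot, top 85 mm above the bench; to be left there. Origin at its centre; axes as for the stage plate
- light_base: fixed white box 220 x 170 x 40 mm (x, y, z), origin at the centre of its underside. Centred in its top: a recess 113 x 53 mm (x, y), 10 mm deep, with a finger notch of the same depth in each long side (48 mm in x, reaching to y = 57 mm). In each end wall two sprung balls stick 3 mm in: a plate laid in rests up to 6 mm high, at one end or both, and needs some 10 N to snap home
- recess (a point): centre of the recess floor, 30 mm above the bench and 10 mm below the top of the light base; x along the recess's 113 mm length, y along its 53 mm width, z up. With the plate home its centre is 5 mm above this point, its z axis along this x (either way round)
- sample_dish: small loose glass dish, 36 mm across, 12 mm high, standing on the top of the light base near a corner; a bystander. Origin at the centre of its underside
- petri_dish: loose closed petri dish, 90 mm across, 16 mm high, on the bench beyond the free space between rack and light base; a bystander. Origin at the centre of its underside
Not all that is in view belongs to the job. Leave any orange look-alike of the stage_plate alone.

How it is judged:
By the outcome, as a careful person would: the job done as asked, in the order asked, and still so for the second after the job is handed in, with the robot touching nothing.
It also fails if it takes over 72 s, if anything falls off the work surface, if the arm or the gripper's body presses on something with over 40 N, if the wrist force passes 120 N, or if a joint passes its speed limit or range.

## Robot

A 6-joint arm with a two-finger parallel gripper is mounted at the origin on the work surface. World frame = base frame: x ahead of the robot, y to its left, z up, the work surface at z = 0. Lengths are in m, angles in rad, forces in N, time in s.
With the tool pointing down it reaches from about 0.35 to 0.95 m from the base axis. Payload 17.4 kg.
Tool frame: the origin (TCP) lies between the finger pads; the fingertips stand 14 mm ahead of it and the grasp point (between the pads) lies 5 mm behind it; z points along the fingers, y is the line along which they close (so a half turn about z gives the same grasp; the last joint's range is limited). The gripper opens to 93 mm and grips with 3 to 60 N. Pads are 15 mm wide; open, the fingers measure 128 mm over their backs; the gripper's body (75 mm by 188 mm) begins 65 mm behind the grasp point.
Start: joints at [1.187, 0.116, 1.442, -0, 1.584, -0.038], TCP at [0.229, 0.635, 0.233] pointing down, gripper open.
Joint ranges: [-2.83, 2.83], [-0.83, 2.19], [0.07, 2.5], [-1.14, 4.28], [0.01, 3], [-2.97, 2.97]. Speed limits (rad/s): [1.89, 1.89, 2.22, 3.14, 3.14, 3.14].

## Interface

Orientations are given as a unit quaternion [x, y, z, w].
In Python, from workcell import bot, viewer, ticket, nets gives the robot as it stands.
- The arm moves only by the tool move_arm, never from a script. Its argument "series" is a list of rows, each a list of 7 numbers: the shift along the tool's x, y, z in mm, then the turn, a rotation vector about the tool's x, y, z in rad, then the opening, from -1 (shut) to 1 (fully open). In form: [[tx, ty, tz, rx, ry, rz, hand], ...]. A call has 1 to 10 rows; each row is the pose to reach, as a shift and turn from the pose commanded when the call began, along the tool's axes at that moment; what a row does not reach only later rows make up. A row lasts 1/10 s, in which the tool goes at most 50 mm and 8.59 degrees, less where a joint would pass 70% of its speed; a pose out of reach is approached as far as the arm can. A call with a gripper value outside its range is refused whole. The fingers move at their own pace and stop on an object; the grip force is fixed at half the most. Time passes only in rows, so rows that repeat a pose let the fingers close. It gives the time, the measured TCP pose, the force, the opening and the grip force at its end, in the units of the state.
- bot.sense(): the state, without advancing time (a new reading comes with each control period).
- viewer.grab_frame(name): name is "scene" or "top"; returns (picture, depth): 480x640x3 uint8, red, green, blue; 480x640 float32, m along the optical axis (not along the pixel's ray), 0 where there is no reading.
- viewer.camera_info(name): a dict with "vertical_fov" (degrees; the focal length in pixels is half the picture's height over the tangent of half this angle, whatever the lens; pixels are square), "cx", "cy" (the principal point, pixels), "world_from_camera" (4x4, takes a point from camera to world coordinates). Camera axes: x right, y down, z forward; pixel columns grow to the right and rows downward; lengths in m; the calibration is good to about 2 mm. A picture is of the moment at which its call begins. camera_info takes no time and is no camera call.
- ticket.finish_job(): hands the job in; it is judged then, once.
Trained networks look in the newest picture that a camera, given by its name, has taken for a name from the list of things; names that differ only in an ending like _2 or _b are one class to them, and where a whole thing is asked for, a point or a joint stands for the part that bears it (a point fixed in the world has none). Each returns a list of dicts, best first, with "confidence" (0 to 1); they miss things now and then, are a little off and sometimes report something else, mostly with a low value. They report only what shows in the picture. A call takes as long as a camera call. They do not tell look-alikes from the thing itself.
- nets.spot_in(camera, thing): "xyz" ([x, y, z] in m, in world coordinates, good to about 4 mm: the middle of the surface that is visible of it).
The state is a dict: "t": time; "joint_pos": joint angles; "qvel": joint speeds; "joint_efforts": joint torques, N m; "ee_pos": TCP position; "tool_rot": TCP orientation; "force": force on the tool from outside, world axes, zero at the start; "ft_torque": the same for the moment, N m; "gripper_width": finger opening in m; "gripper_force": force on a finger pad.
Only numpy, scipy, OpenCV 4.12 (cv2) and the standard library are available. Lean on these libraries where they do the work, as an engineer would, in place of code of your own. Each camera call takes 0.05 s, during which the arm holds its last target. There are 200 camera calls.

## Working session

There is one attempt and no reset: what is moved stays moved. The work goes in short steps, Python scripts to look and compute and a tool call to move; the robot and the scene stay as the last step left them, time stands still between calls to the robot, and variables do not carry over. Pictures are saved under pics/ and viewed, at most 10 in all, crops included, and the job is handed in when it is done.

Besides the shell and the picture viewer there is one more tool, called after "Emit:" in YAML: its name, and indented under it one key for each argument. move_arm: Moves the arm, as the interface text tells. Its arguments: {"type":"object","properties":{"series":{"type":"array","items":{"type":"array","items":{"type":"number"}}}},"required":["series"]}

```bash
mkdir -p pics; ls
cat > h.py <<'E'
import numpy as np, cv2
from workcell import bot, viewer, ticket, nets
def cloud(cam):
    p,d=viewer.grab_frame(cam); i=viewer.camera_info(cam)
    f=240/np.tan(np.radians(i["vertical_fov"])/2)
    v,u=np.mgrid[:480,:640]
    c=np.stack([(u-i["cx"])/f*d,(v-i["cy"])/f*d,d,np.ones_like(d)],-1)
    w=(c@np.array(i["world_from_camera"]).T)[...,:3]; w[d==0]=np.nan
    return p,w
def save(n,p): cv2.imwrite("pics/"+n,p[...,::-1])
E
python3 - <<'E'
from h import *
np.set_printoptions(precision=4,suppress=True)
for c in("scene","top"):
    p,w=cloud(c); save(c+"0.png",p); np.save(c+"0.npy",w)
    print(c,np.array(viewer.camera_info(c)["world_from_camera"]))
    for t in("stage_plate","rack","spare_plate","light_base","sample_dish","petri_dish"):
        print(t,[(np.round(r["xyz"],3).tolist(),round(r["confidence"],2)) for r in nets.spot_in(c,t)])
print(bot.sense())
E
```

```text
pics
scene [[-0.0347  0.8221 -0.5683  1.2246]
 [ 0.9993  0.0198 -0.0323 -0.0037]
 [-0.0153 -0.569  -0.8222  0.9668]
 [ 0.      0.      0.      1.    ]]
stage_plate [([0.583, -0.41, 0.068], 0.95), ([0.548, -0.277, 0.086], 0.92), ([0.659, -0.218, 0.071], 0.85)]
rack [([0.541, -0.258, 0.042], 0.72)]
spare_plate [([0.493, -0.26, 0.069], 0.6)]
light_base [([0.587, 0.296, 0.04], 0.97)]
sample_dish [([0.648, 0.349, 0.045], 0.65)]
petri_dish [([0.702, -0.001, 0.017], 0.69)]
top [[ 0.0081 -0.9893  0.1457  0.3846]
 [-0.9998 -0.0106 -0.0167 -0.0337]
 [ 0.0181 -0.1456 -0.9892  1.343 ]
 [ 0.      0.      0.      1.    ]]
stage_plate [([0.647, -0.223, 0.078], 0.74), ([0.541, -0.28, 0.1], 0.54), ([0.577, -0.404, 0.096], 0.54)]
rack [([0.509, -0.269, 0.045], 0.7)]
spare_plate [([0.479, -0.262, 0.084], 0.62)]
light_base [([0.562, 0.293, 0.039], 0.88)]
sample_dish [([0.65, 0.349, 0.052], 0.53)]
petri_dish [([0.696, -0.0, 0.011], 0.55), ([0.541, -0.282, 0.105], 0.51)]
{'t': 0.7, 'joint_pos': array([ 1.1872,  0.116 ,  1.4416,  0.    ,  1.584 , -0.0378]), 'qvel': array([-0.0014, -0.0013,  0.0008, -0.0004,  0.002 , -0.0015]), 'joint_efforts': array([  0.0025, -72.0849, -62.2695,   0.0782,   0.0176,  -0.0001]), 'ee_pos': array([0.2288, 0.6351, 0.2326]), 'tool_rot': array([ 0.1721,  0.9851,  0.    , -0.    ]), 'force': array([0.1229, 0.0453, 0.3334]), 'ft_torque': array([-0.0158, -0.018 , -0.0096]), 'gripper_force': 0.0, 'gripper_width': 0.09292437994757537}
```

View pics/scene0.png

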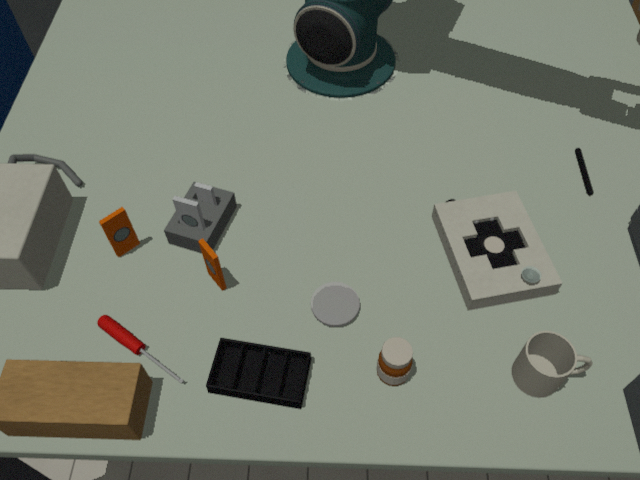

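View pics/top0.png

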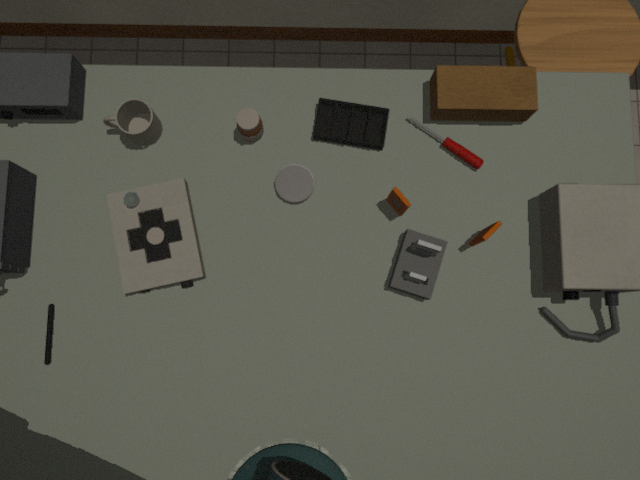

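The scene picture shows three stage-plate candidates: silver in the rack at (190,215), orange at (120,232) and orange at (212,265). The silver one with the window is in the rack, so it fits. The narrow spare is at (207,195), the light base is around (495,245) and the petri dish is at (336,305). I'll confirm with a crop and fit poses from depth.

Run:
```python
from h import *
np.set_printoptions(precision=4,suppress=True)
p=cv2.imread("pics/scene0.png"); q=cv2.imread("pics/top0.png")
a=cv2.resize(p[165:300,90:250],None,fx=2.4,fy=2.4*1,interpolation=2); b=cv2.resize(q[180:315,375:535],None,fx=2.4,fy=2.4,interpolation=2)
cv2.imwrite("pics/crop1.png",np.hstack([a,b]))
def rect(P):
    m=cv2.minAreaRect((P[:,:2]*1000).astype(np.float32)); return m
for c in("top","scene"):
    w=np.load(c+"0.npy"); im=(q if c=="top" else p).astype(int)
    orange=(im[...,2]-im[...,0]>50)
    x,y,z=w[...,0],w[...,1],w[...,2]
    R=(abs(x-.52)<.1)&(abs(y+.27)<.1)&~orange
    print(c,"rack",rect(w[R&(abs(z-.045)<.006)]), np.nanmedian(z[R&(abs(z-.045)<.006)]))
    n=R&(z>.106); print("stage top",n.sum(),rect(w[n]),z[n].max(),w[n].mean(0))
    n=R&(z>.075)&(z<.092)&(x<.51); print("spare",n.sum(),rect(w[n]),w[n].mean(0))
    L=(abs(x-.58)<.16)&(abs(y-.29)<.16)
    n=L&(abs(z-.04)<.005); print("base",rect(w[n]),np.median(z[n]))
    n=L&(abs(z-.04)<.02)&(im.max(-1)<60)&(np.hypot(x-.57,y-.295)<.085)
    print("recess dark",n.sum(),rect(w[n]),w[n].mean(0))
    n=orange&(z>.01)
    k,l,s,ce=cv2.connectedComponentsWithStats(n.astype(np.uint8))
    for i in range(1,k):
        if s[i,4]>40: P=w[l==i]; print("orange",s[i],P.min(0),P.max(0))
```

```text
top rack ((516.9473876953125, -271.8510437011719), (90.99943542480469, 130.9228515625), 72.55650329589844) 0.04565770100617916
stage top 136 ((546.8947143554688, -281.38360595703125), (49.71718215942383, 10.529821395874023), 72.08114624023438) 0.12080584003844441 [ 0.5469 -0.2803  0.1149]
spare 95 ((486.4061584472656, -261.91961669921875), (36.351768493652344, 10.707483291625977), 72.50814819335938) [ 0.4858 -0.262   0.0842]
base ((568.6448364257812, 295.6265563964844), (231.71963500976562, 171.9864501953125), 12.990787506103516) 0.04051866999816389
recess dark 1538 ((569.9810791015625, 292.7639465332031), (131.09873962402344, 109.68816375732422), 55.54374313354492) [0.575  0.2993 0.0313]
orange [ 437   66  100   43 3337] [ 0.8496 -0.5304  0.0713] [ 0.9505 -0.3105  0.091 ]
orange [443 137  40  31 427] [ 0.7373 -0.422   0.0151] [ 0.8048 -0.3346  0.0322]
orange [393 187  18  20 122] [ 0.6292 -0.2438  0.1013] [ 0.6685 -0.2088  0.1157]
orange [482 221  20  19 135] [ 0.5616 -0.4312  0.0771] [ 0.6003 -0.3912  0.117 ]
scene rack ((518.469482421875, -269.31561279296875), (93.04898834228516, 
[... 330 characters left out ...]
) [ 0.4896 -0.2593  0.0818]
base ((574.4882202148438, 298.4405517578125), (224.4255828857422, 173.22787475585938), 12.988629341125488) 0.039147963943058195
recess dark 1400 ((570.6448364257812, 299.7648620605469), (103.62508392333984, 105.34730529785156), 59.4369010925293) [0.5708 0.3002 0.0296]
orange [ 99 207  39  48 842] [ 0.5629 -0.4309  0.0101] [ 0.6031 -0.3887  0.1131]
orange [198 238  28  51 495] [ 0.5828 -0.2639  0.0101] [ 0.6737 -0.2053  0.1132]
orange [ 98 315  47  40 711] [ 0.7381 -0.4231  0.0112] [ 0.8094 -0.3312  0.0283]
orange [379 353  32  24 227] [0.8137 0.0728 0.0447] [0.8522 0.1227 0.0673]
orange [   0  360  140   65 8179] [ 0.8515 -0.5298  0.0731] [ 0.9521 -0.3092  0.0852]
```

View pics/crop1.png

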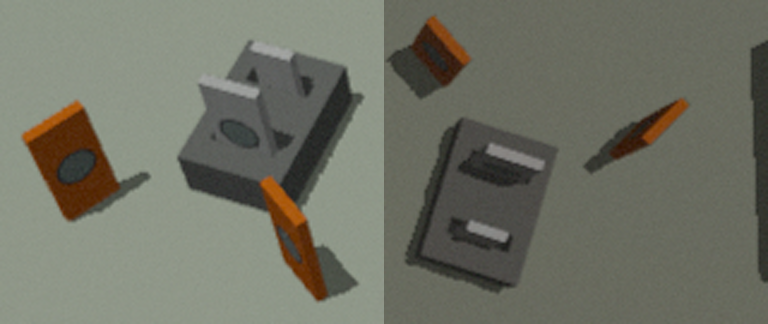

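The crop confirms it: the silver windowed plate is in the rack slot farther from the robot, the spare is in the nearer slot, and both orange look-alikes stand free. I'll grip it by its edges with the tool tilted 45°, so that it can be laid flat afterwards.

```bash
cat >> h.py <<'E'
from scipy.spatial.transform import Rotation as Rt
def tool(yaw_y,tilt,roll=0):
    """closing axis y at heading yaw_y(deg); tilt(deg) about tool y from pointing down"""
    a=np.radians(yaw_y); y=np.array([np.cos(a),np.sin(a),0]); z=np.array([0,0,-1.]); x=np.cross(y,z)
    return Rt.from_matrix(np.stack([x,y,z],1))*Rt.from_rotvec([0,np.radians(tilt),0])
def delta(p,R,cur=None):
    s=bot.sense(); p0,R0=cur if cur else (s["ee_pos"],Rt.from_quat(s["tool_rot"]))
    d=np.concatenate([R0.inv().apply(np.array(p)-p0)*1000,(R0.inv()*R).as_rotvec()])
    print(np.round(d,4).tolist()); return p,R
E
python3 - <<'E'
from h import *
s=bot.sense()
n=np.array([np.cos(np.radians(-17.5)),np.sin(np.radians(-17.5)),0])
R=tool(72.5,-45)
P=np.array([.548,-.280,.085]); T=P-R.apply([-.004,0,.007])
print("T",T,R.as_matrix().round(3).tolist())
U=T+[0,0,.10]
a=delta(U+[0,0,.0],tool(72.5,0)); b=delta(U,R,a); delta(T,R,b)
E
```

```text
T [ 0.54058182 -0.27766106  0.08712132] [[-0.674, 0.301, 0.674], [0.213, 0.954, -0.213], [-0.707, 0.0, -0.707]]
[-602.7044, -753.0001, 45.5093, 0.0, -0.0, -0.0404]
[0.0, 0.0, 0.0, 0.0, -0.7854, 0.0]
[70.7107, -0.0, 70.7107, 0.0, 0.0, 0.0]
```

Emit:
move_arm:
  series:
    - [-300,-376,-30,0,0,-0.02,1]
    - [-300,-376,-30,0,0,-0.02,1]
    - [-602.7,-753,-20,0,0,-0.04,1]
    - [-602.7,-753,-20,0,0,-0.04,1]
    - [-602.7,-753,-20,0,0,-0.04,1]
    - [-602.7,-753,-20,0,0,-0.04,1]
    - [-602.7,-753,-20,0,0,-0.04,1]
    - [-602.7,-753,-20,0,0,-0.04,1]
    - [-602.7,-753,-20,0,0,-0.04,1]
    - [-602.7,-753,-20,0,0,-0.04,1]

```text
t: 1.7
ee_pos: [0.3903, 0.1602, 0.2456]
tool_rot: [0.152, 0.988, 0.0, 0.001]
force: [1.5, 0.6, -0.5]
gripper_width: 0.0928
gripper_force: 0.0
```

Run:
```python
from h import *
U=np.array([.5406,-.2777,.187]); print(bot.sense()["t"],bot.sense()["ee_pos"])
a=delta(U+[0,0,.05],tool(72.5,0)); b=delta(U,tool(72.5,-45),a)
delta(U,tool(72.5,-45))
```

```text
1.7 [0.39030257 0.16020682 0.24564389]
[-275.0102, -372.4527, 8.6482, 0.0007, 0.0009, 0.0]
[0.0, 0.0, 50.0, 0.0, -0.7854, 0.0]
[-274.9633, -372.4867, 58.6481, 0.0006, -0.7845, -0.0003]
```

Emit:
move_arm:
  series:
    - [-275,-372,8,0,0,0,1]
    - [-275,-372,8,0,0,0,1]
    - [-275,-372,8,0,-0.2,0,1]
    - [-275,-372,8,0,-0.4,0,1]
    - [-275,-372,8,0,-0.785,0,1]
    - [-275,-372,8,0,-0.785,0,1]
    - [-275,-372,8,0,-0.785,0,1]
    - [-275,-372,8,0,-0.785,0,1]
    - [-275,-372,8,0,-0.785,0,1]
    - [-275,-372,8,0,-0.785,0,1]

```text
t: 2.7
ee_pos: [0.5404, -0.2795, 0.2366]
tool_rot: [0.142, 0.913, -0.059, 0.378]
force: [0.2, -0.0, 0.1]
gripper_width: 0.0928
gripper_force: 0.0
```

Emit:
move_arm:
  series:
    - [0,0,0,0,0,0,1]
    - [0,0,0,0,0,0,1]

```text
t: 2.9
ee_pos: [0.5404, -0.2748, 0.2371]
tool_rot: [0.141, 0.913, -0.058, 0.378]
force: [-0.2, 0.4, 0.2]
gripper_width: 0.0926
gripper_force: 0.0
```

Run:
```python
from h import *
T=np.array([.5406,-.2777,.0871]); print(bot.sense()["t"],bot.sense()["ee_pos"],bot.sense()["joint_pos"])
delta(T,tool(72.5,-45))
```

```text
2.9 [ 0.54038599 -0.27479241  0.23713101] [-0.61553659 -0.47657813  2.08527392  0.3062207   0.7967232  -2.01095453]
[105.2192, -2.7501, 106.9541, -0.0, -0.001, -0.0004]
```

Emit:
move_arm:
  series:
    - [30,-3,30,0,0,0,1]
    - [60,-3,60,0,0,0,1]
    - [85,-3,86,0,0,0,1]
    - [100,-3,101,0,0,0,1]
    - [105,-3,107,0,0,0,1]
    - [105,-3,107,0,0,0,1]
    - [105,-3,107,0,0,0,1]

```text
t: 3.6
ee_pos: [0.5416, -0.2784, 0.0893]
tool_rot: [0.14, 0.913, -0.058, 0.379]
force: [-0.1, -0.6, 1.2]
gripper_width: 0.0931
gripper_force: 0.0
```

Run:
```python
from h import *
s=bot.sense();print(s["ee_pos"],s["force"])
delta(np.array([.5406,-.2777,.0871]),tool(72.5,-45))
p,w=cloud("scene"); np.save("scene1.npy",w)
save("s1.png",cv2.resize(p[120:300,80:300],None,fx=3,fy=3))
```

```text
[ 0.54163177 -0.2783892   0.08929315] [-0.14480205 -0.63868163  1.19058365]
[2.394, 0.349, 0.7044, 0.0, 0.0017, 0.0008]
```

View pics/s1.png

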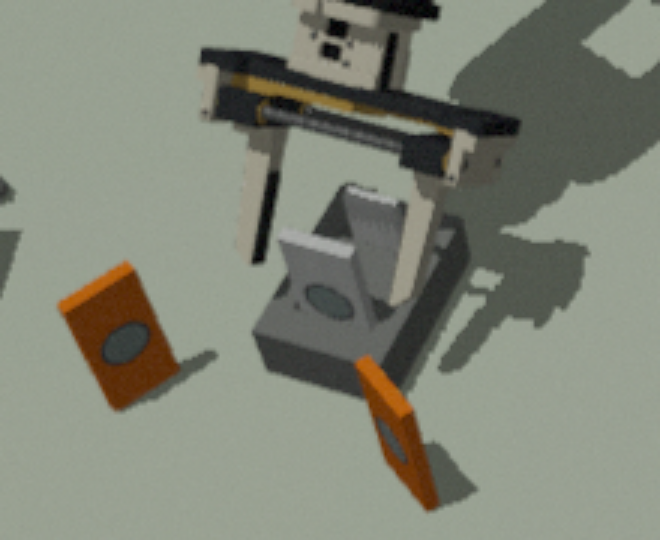

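The crop shows the open fingers straddling the silver plate, with their black pads reaching the tips. They are clear of the orange plates and the spare. Now I close.

Emit:
move_arm:
  series:
    - [2,0,0,0,0,0,0.2]
    - [2,0,0,0,0,0,0]
    - [2,0,0,0,0,0,-0.2]
    - [2,0,0,0,0,0,-0.5]
    - [2,0,0,0,0,0,-1]
    - [2,0,0,0,0,0,-1]
    - [2,0,0,0,0,0,-1]
    - [2,0,0,0,0,0,-1]

```text
t: 4.45
ee_pos: [0.5396, -0.2783, 0.0859]
tool_rot: [0.141, 0.913, -0.058, 0.378]
force: [0.6, -0.0, -0.2]
gripper_width: 0.0497
gripper_force: 30.0
```

Emit:
move_arm:
  series:
    - [-7,0,-7,0,0,0,-1]
    - [-18,0,-18,0,0,0,-1]
    - [-32,0,-32,0,0,0,-1]
    - [-50,0,-50,0,0,0,-1]
    - [-70,0,-70,0,0,0,-1]
    - [-90,0,-90,0,0,0,-1]
    - [-105,0,-105,0,0,0,-1]
    - [-110,0,-110,0,0,0,-1]
    - [-110,0,-110,0,0,0,-1]

```text
t: 5.35
ee_pos: [0.5397, -0.2784, 0.2431]
tool_rot: [0.141, 0.913, -0.059, 0.379]
force: [0.1, 0.4, -1.8]
gripper_width: 0.0495
gripper_force: 30.0
```

Run:
```python
from h import *
s=bot.sense();print(s["t"],s["ee_pos"],s["force"],s["gripper_width"],s["joint_pos"])
p,w=cloud("scene"); np.save("scene2.npy",w)
save("s2.png",cv2.resize(p[80:300,80:350],None,fx=2.7,fy=2.7))
# lay target: flat pose: tool tilt +45 about y. closing axis heading 90 -> plate along world x
R=tool(90,45); P=np.array([.47,-.03,.15])
a=delta(P,tool(90,-45)); delta(P,R,a)
```

```text
5.35 [ 0.53968285 -0.27839647  0.24314537] [ 0.05734351  0.39956064 -1.80598908] 0.0494596711217699 [-0.6235377  -0.4769677   2.07658716  0.31099539  0.80522832 -2.0185226 ]
[164.3493, 215.7903, -34.9949, -0.2164, -0.0004, -0.2162]
[0.0, 0.0, 0.0, -0.0, 1.5708, 0.0]
```

View pics/s2.png

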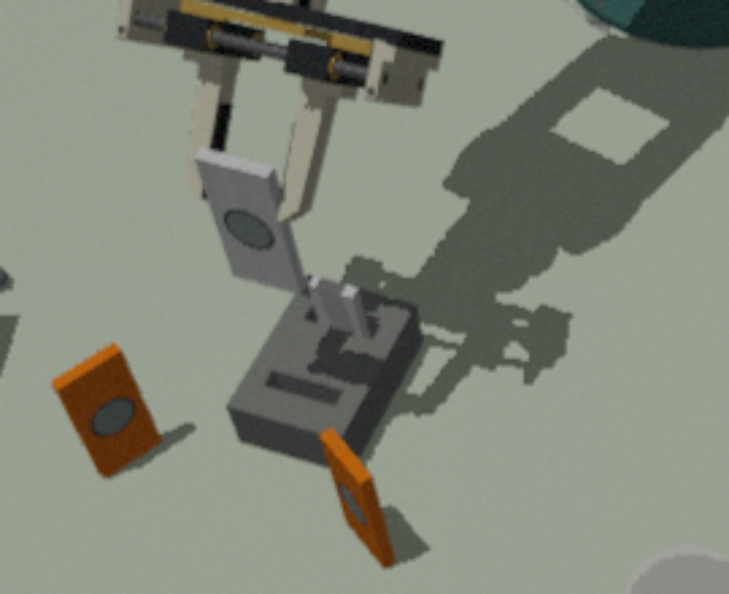

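The plate is out, upright and gripped at both edges, and the spare is still in its slot. Next I move over the free space and turn it.

Emit:
move_arm:
  series:
    - [129,216,-70,-0.216,0,-0.216,-1]
    - [129,216,-70,-0.216,0,-0.216,-1]
    - [129,216,-70,-0.216,0,-0.216,-1]
    - [129,216,-70,-0.216,0,-0.216,-1]
    - [129,216,-70,-0.216,0,-0.216,-1]
    - [129,216,-70,-0.216,0,-0.216,-1]
    - [129,216,-70,-0.216,0,-0.216,-1]
    - [129,216,-70,-0.216,0,-0.216,-1]
    - [129,216,-70,-0.216,0,-0.216,-1]
    - [129,216,-70,-0.216,0,-0.216,-1]

```text
t: 6.4
ee_pos: [0.4865, -0.0328, 0.1985]
tool_rot: [0.001, 0.926, 0.0, 0.378]
force: [-0.0, 1.0, -1.8]
gripper_width: 0.0495
gripper_force: 30.0
```

Emit:
move_arm:
  series:
    - [0,0,0,0,0.15,0,-1]
    - [0,0,0,0,0.3,0,-1]
    - [0,0,0,0,0.45,0,-1]
    - [0,0,0,0,0.6,0,-1]
    - [0,0,0,0,0.74,0,-1]
    - [0,0,0,0,0.88,0,-1]
    - [0,0,0,0,1.02,0,-1]
    - [0,0,0,0,1.16,0,-1]
    - [0,0,0,0,1.3,0,-1]
    - [0,0,0,0,1.44,0,-1]

```text
t: 7.4
ee_pos: [0.4872, -0.0327, 0.1988]
tool_rot: [0.0, 0.945, 0.001, -0.328]
force: [0.3, 0.2, -0.5]
gripper_width: 0.0495
gripper_force: 30.0
```

Run:
```python
from h import *
s=bot.sense();print(s["t"],s["ee_pos"],s["force"],s["gripper_width"],s["joint_pos"])
delta([.47,-.03,.1],tool(90,45))
```

```text
7.4 [ 0.4872343  -0.03268916  0.19884305] [ 0.29304104  0.20076115 -0.51692559] 0.04952601980255468 [-0.0881972   0.13846999  1.57317284 -0.06071836  2.09536097 -1.67093048]
[-47.6927, 2.4901, 88.2803, 0.002, 0.1174, 0.0005]
```

Emit:
move_arm:
  series:
    - [-20,2,25,0,0.06,0,-1]
    - [-43,2,54,0,0.117,0,-1]
    - [-65,2,82,0,0.117,0,-1]
    - [-80,2,101,0,0.117,0,-1]
    - [-86,2,109,0,0.117,0,-1]
    - [-86,2,109,0,0.117,0,-1]
    - [-86,2,109,0,0.117,0,-1]

```text
t: 8.1
ee_pos: [0.4877, -0.03, 0.061]
tool_rot: [-0.0, 0.925, 0.001, -0.38]
force: [0.9, 0.6, -1.2]
gripper_width: 0.0496
gripper_force: 30.0
```

Run:
```python
from h import *
s=bot.sense();print(s["t"],s["ee_pos"],s["force"])
print(Rt.from_quat(s["tool_rot"]).as_matrix().round(3))
for c in("scene","top"):
    p,w=cloud(c); x,y,z=w[...,0],w[...,1],w[...,2]; im=p.astype(int)
    m=(x>.38)&(x<.58)&(abs(y+.03)<.024)&(z>.02)&(z<.09)&(im.min(-1)>70)
    P=w[m]; 
    for k in range(4):
        A=np.c_[P[:,:2]-[.46,-.03],np.ones(len(P))]; q=np.linalg.lstsq(A,P[:,2],rcond=None)[0]; r=P[:,2]-A@q; P=P[abs(r)<max(.003,1.5*r.std())]
    print(c,len(P),q,r.std(),P.min(0),P.max(0))
    save(c+"3.png",cv2.resize(p[100:280,230:420] if c=="scene" else p[180:350,220:400],None,fx=3,fy=3))
```

```text
8.1 [ 0.48768555 -0.02996132  0.06099009] [ 0.93232013  0.58757128 -1.20543938]
[[-0.712 -0.    -0.703]
 [-0.001  1.     0.001]
 [ 0.703  0.001 -0.712]]
scene 308 [ 0.03129952 -0.00506342  0.05761677] 0.0013629565429410797 [ 0.40765743 -0.05361199  0.05356958] [ 0.45256917 -0.00711812  0.05992074]
  ret = _var(a, axis=axis, dtype=dtype, out=out, ddof=ddof,
  arrmean = um.true_divide(arrmean, div, out=arrmean,
  ret = ret.dtype.type(ret / rcount)
Traceback (most recent call last):
ValueError: zero-size array to reduction operation minimum which has no identity
```

View pics/scene3.png

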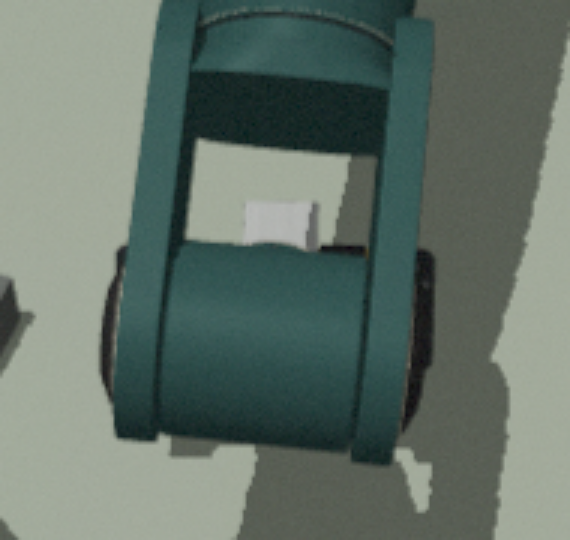

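The arm hides most of the plate. Only its inner end shows, about 2° off level with the inner end lower. I lower it gently.

Emit:
move_arm:
  series:
    - [-8,0,8,0,0,0,-1]
    - [-16,0,16.2,0,0,0,-1]
    - [-22,0,22.3,0,0,0,-1]
    - [-26,0,26.3,0,0,0,-1]
    - [-29,0,29.4,0,0,0,-1]
    - [-30,0,30.4,0,0,0,-1]
    - [-30,0,30.4,0,0,0,-1]

```text
t: 8.9
ee_pos: [0.4871, -0.0295, 0.0171]
tool_rot: [-0.001, 0.925, 0.0, -0.38]
force: [-0.4, -0.2, -2.0]
gripper_width: 0.0493
gripper_force: 30.0
```

Emit:
move_arm:
  series:
    - [-0.5,0,0.5,0,0,0,-1]
    - [-0.8,0,0.8,0,0,0,-1]
    - [-0.8,0,0.8,0,0,0,0.15]
    - [-0.8,0,0.8,0,0,0,0.3]
    - [-0.8,0,0.8,0,0,0,0.6]
    - [-0.8,0,0.8,0,0,0,1]
    - [-0.8,0,0.8,0,0,0,1]
    - [-0.8,0,0.8,0,0,0,1]

```text
t: 9.7
ee_pos: [0.4871, -0.0295, 0.0161]
tool_rot: [-0.001, 0.925, 0.0, -0.38]
force: [0.9, 0.2, 3.3]
gripper_width: 0.0878
gripper_force: 1.5
```

Emit:
move_arm:
  series:
    - [10,0,-10,0,0,0,1]
    - [35,0,-35,0,0,0,1]
    - [65,0,-65,0,0,0,1]
    - [95,0,-95,0,0,0,1]
    - [125,0,-125,0,0,0,1]
    - [125,0,-125,0,-0.15,0,1]
    - [125,0,-125,0,-0.3,0,1]
    - [125,0,-125,0,-0.45,0,1]
    - [125,0,-125,0,-0.62,0,1]
    - [125,0,-125,0,-0.78,0,1]

```text
t: 10.7
ee_pos: [0.4864, -0.0298, 0.1945]
tool_rot: [-0.0, 1.0, 0.0, -0.011]
force: [-0.4, -0.3, 1.0]
gripper_width: 0.093
gripper_force: 0.0
```

Emit:
move_arm:
  series:
    - [-40,0,0,0,0,0,1]
    - [-80,0,0,0,0,0,1]
    - [-120,0,0,0,0,0,1]
    - [-120,0,0,0,0,0,1]
    - [-120,0,0,0,0,0,1]

```text
t: 11.2
ee_pos: [0.6061, -0.0296, 0.1891]
tool_rot: [-0.0, 1.0, 0.001, -0.016]
force: [-1.2, 0.3, 0.9]
gripper_width: 0.0928
gripper_force: 0.0
```

Run:
```python
from h import *
np.set_printoptions(precision=4,suppress=True)
s=bot.sense();print(s["t"],s["ee_pos"],s["tool_rot"],s["force"])
for c in("scene","top"):
    p,w=cloud(c); np.save(c+"4.npy",w); cv2.imwrite(f"pics/{c}4full.png",p[...,::-1]); x,y,z=w[...,0],w[...,1],w[...,2]; im=p.astype(int)
    m=(x>.36)&(x<.58)&(abs(y+.03)<.06)&(z>.006)&(z<.03)
    P=w[m]; print(c,len(P),cv2.minAreaRect((P[:,:2]*1000).astype(np.float32)) if len(P) else 0,np.median(P[:,2]))
    print(nets.spot_in(c,"stage_plate"))
p1=cv2.imread("pics/scene4full.png");p2=cv2.imread("pics/top4full.png")
cv2.imwrite("pics/crop4.png",np.hstack([cv2.resize(p1[100:300,230:380],None,fx=2.6,fy=2.6),cv2.resize(p2[150:350,230:380],None,fx=2.6,fy=2.6)]))
```

```text
11.2 [ 0.6061 -0.0296  0.1891] [-0.0004  0.9999  0.0006 -0.0157] [-1.1576  0.2814  0.9297]
scene 852 ((470.25616455078125, -28.69771957397461), (99.93875885009766, 48.94644546508789), 0.8860180377960205) 0.008882898616017765
[{'xyz': [0.5826, -0.4104, 0.0697], 'confidence': 0.97}, {'xyz': [0.472, -0.0276, 0.0083], 'confidence': 0.9}, {'xyz': [0.6584, -0.2189, 0.071], 'confidence': 0.69}, {'xyz': [0.7012, 0.0008, 0.0177], 'confidence': 0.4}]
top 5 ((572.233642578125, -22.71825408935547), (97.27196502685547, 11.6138916015625), 89.44619750976562) 0.00676514502316361
[{'xyz': [0.6413, -0.2193, 0.0765], 'confidence': 0.88}, {'xyz': [0.5773, -0.4012, 0.0938], 'confidence': 0.65}]
```

View pics/crop4.png

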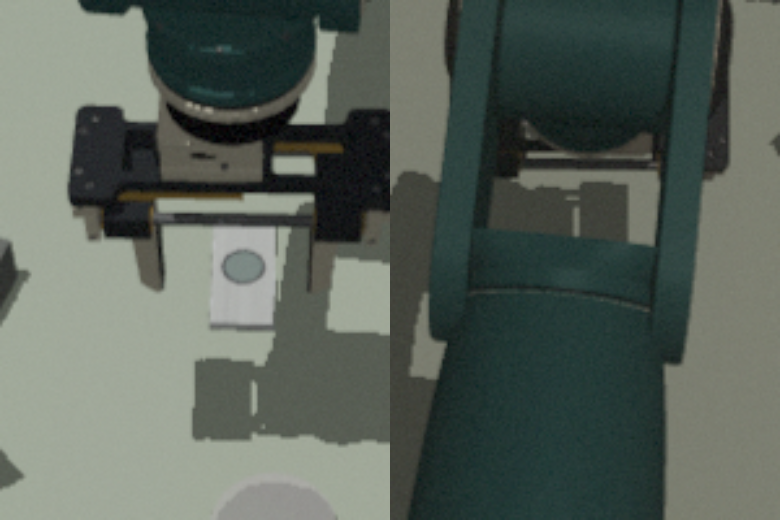

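The plate lies flat on the bench with its window visible at crop (243,267), clear of the fingers. Now I measure its centre, and the base precisely, using orthophotos at z = 40 mm.

```bash
cat >> h.py <<'E'
def ortho(p,cam,c,yaw,z,hx,hy,res=.0005):
    """rectified view of plane z: rows = local x (down), cols = local y"""
    i=viewer.camera_info(cam); f=240/np.tan(np.radians(i["vertical_fov"])/2)
    X,Y=np.meshgrid(np.arange(-hx,hx,res),np.arange(-hy,hy,res),indexing="ij")
    a=np.radians(yaw); W=np.stack([c[0]+X*np.cos(a)-Y*np.sin(a),c[1]+X*np.sin(a)+Y*np.cos(a),0*X+z,0*X+1],-1)
    C=W@np.linalg.inv(np.array(i["world_from_camera"])).T
    return cv2.remap(p,(C[...,0]/C[...,2]*f+i["cx"]).astype(np.float32),(C[...,1]/C[...,2]*f+i["cy"]).astype(np.float32),cv2.INTER_LINEAR)
E
python3 - <<'E'
from h import *
o=[]
for c in("top","scene"):
    p=cv2.imread(f"pics/{c}4full.png")
    a=ortho(p,c,(.57,.296),13,.04,.13,.105,.0007); cv2.imwrite(f"pics/o_{c}.png",a); o.append(a)
cv2.imwrite("pics/ortho.png",np.hstack(o)); print(o[0].shape)
w=np.load("scene4.npy"); x,y,z=w[...,0],w[...,1],w[...,2]
p=cv2.imread("pics/scene4full.png")
m=(x>.4)&(x<.58)&(abs(y+.03)<.05)&(z>.006)&(z<.03)
P=w[m]; print(P.min(0),P.max(0),[np.percentile(P[:,0],q) for q in(1,99)],[np.percentile(P[:,1],q) for q in(1,99)])
a=ortho(p,"scene",(.47,-.029),0,.010,.07,.04,.0005); cv2.imwrite("pics/plate.png",a)
g=a.mean(-1)
print("col profile y", [(round(-.069+k*.0005*8,3),g[int(200):240,k*8].mean().round()) for k in range(0)])
print("x profile at y=-.045:",[(round(.40+.0005*r,3),int(g[r,40:60].mean())) for r in range(180,280,4)])
print("y profile x=.50-.515:",[(round(-.069+.0005*k,3),int(g[200:230,k].mean())) for k in list(range(16,44,2))+list(range(116,150,2))])
E
```

```text
(372, 300, 3)
[ 0.42059466 -0.05306716  0.00607329] [ 0.52042769 -0.00350338  0.01486281] [np.float64(0.42416387373960557), np.float64(0.519467719436718)] [np.float64(-0.05260331768608825), np.float64(-0.0039619440528841365)]
col profile y []
x profile at y=-.045: [(0.49, 174), (0.492, 175), (0.494, 174), (0.496, 175), (0.498, 175), (0.5, 174), (0.502, 175), (0.504, 174), (0.506, 173), (0.508, 174), (0.51, 174), (0.512, 174), (0.514, 174), (0.516, 168), (0.518, 152), (0.52, 126), (0.522, 101), (0.524, 116), (0.526, 139), (0.528, 155), (0.53, 160), (0.532, 160), (0.534, 159), (0.536, 160), (0.538, 160)]
y profile x=.50-.515: [(-0.061, 160), (-0.06, 160), (-0.059, 160), (-0.058, 160), (-0.057, 159), (-0.056, 158), (-0.055, 158), (-0.054, 158), (-0.053, 166), (-0.052, 176), (-0.051, 178), (-0.05, 176), (-0.049, 176), (-0.048, 175), (-0.011, 174), (-0.01, 174), (-0.009, 175), (-0.008, 176), (-0.007, 172), (-0.006, 167), (-0.005, 148), (-0.004, 122), (-0.003, 104), (-0.002, 92), (-0.001, 88), (0.0, 88), (0.001, 87), (0.002, 87), (0.003, 87), (0.004, 86), (0.005, 87)]
```

View pics/ortho.png

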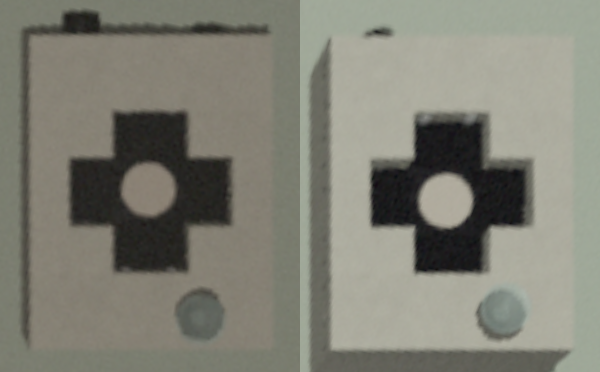

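The rectified views show the cross-shaped recess centred near (150,191) in the top view and (451,192) in the scene view. The glass dish is at (200,313). I fit a cross template to sub-pixel accuracy.

Run:
```python
from h import *
from scipy.optimize import minimize
for c in("top","scene"):
    p=cv2.imread(f"pics/{c}4full.png")
    a=ortho(p,c,(.57,.296),13,.04,.09,.075,.0005).mean(-1)
    br=np.median(a[20:60,20:120]); A=cv2.GaussianBlur((np.clip((br-a)/(br*.3),0,1)).astype(np.float32),(0,0),2)
    X,Y=np.meshgrid(np.arange(-.09,.09,.0005),np.arange(-.075,.075,.0005),indexing="ij")
    s=lambda d:1/(1+np.exp(-d/.0012))
    def M(q):
        ca,sa=np.cos(q[2]),np.sin(q[2]); x=(X-q[0])*ca+(Y-q[1])*sa; y=-(X-q[0])*sa+(Y-q[1])*ca
        k=1
        return np.maximum(s(.0565-abs(x))*s(.0265-abs(y)),s(.024-abs(x))*s(.057-abs(y))),np.hypot(x,y)>.025
    def cost(q):
        m,v=M([q[0]/1e3,q[1]/1e3,q[2]/100]); v=v&(np.hypot(X-.085,Y-.037)>.03); return ((m-A)**2)[v].mean()
    r=minimize(cost,[4,.5,0],method="Nelder-Mead"); q=r.x; t=np.radians(13)
    print(c,q,r.fun,"centre",.57+(q[0]*np.cos(t)-q[1]*np.sin(t))/1e3,.296+(q[0]*np.sin(t)+q[1]*np.cos(t))/1e3,"yaw",13+np.degrees(q[2]/100))
s=bot.sense()
delta([.468,-.0295,.10],tool(90,0)); delta([.468,-.0295,.0155],tool(90,0))
```

```text
top [4.03698256e+00 1.78780913e-01 2.73269374e-03] 0.004769843415374923 centre 0.5738932980020804 0.2970823222530644 yaw 13.00156571817857
scene [ 4.94978413e+00  7.36875557e-01 -1.43926265e-03] 0.002737395788999518 centre 0.5746571605515587 0.2978314486437119 yaw 12.999175363246925
[134.7794, 0.1693, 93.9414, 0.001, -0.0294, 0.0007]
[132.2927, 0.084, 178.4048, 0.001, -0.0294, 0.0007]
```

Emit:
move_arm:
  series:
    - [50,0,10,0,-0.0294,0,1]
    - [100,0,40,0,-0.0294,0,1]
    - [138,0,80,0,-0.0294,0,1]
    - [139,0,120,0,-0.0294,0,1]
    - [138,0,150,0,-0.0294,0,1]
    - [138,0,165,0,-0.0294,0,1]
    - [137.5,0,172,0,-0.0294,0,1]
    - [137.5,0,172,0,-0.0294,0,1]
    - [137.5,0,172,0,-0.0294,0,1]

```text
t: 12.3
ee_pos: [0.4644, -0.0297, 0.0228]
tool_rot: [-0.0, 1.0, 0.0, 0.0]
force: [0.3, 0.4, -0.1]
gripper_width: 0.0932
gripper_force: 0.0
```

Run:
```python
from h import *
s=bot.sense();print(s["t"],s["ee_pos"],s["force"])
delta([.463,-.0295,.0155],tool(90,0))
```

```text
12.3 [ 0.46440639 -0.02967041  0.02282021] [ 0.26736883  0.41594298 -0.08891132]
[1.4112, 0.1646, 7.3194, 0.0009, 0.0007, 0.0007]
```

Emit:
move_arm:
  series:
    - [1.4,0,4,0,0,0,1]
    - [1.4,0,7,0,0,0,1]
    - [1.4,0,7.3,0,0,0,0.5]
    - [1.4,0,7.3,0,0,0,0.2]
    - [1.4,0,7.3,0,0,0,0]
    - [1.4,0,7.3,0,0,0,-1]
    - [1.4,0,7.3,0,0,0,-1]
    - [1.4,0,7.3,0,0,0,-1]
    - [1.4,0,7.3,0,0,0,-1]

```text
t: 13.2
ee_pos: [0.4622, -0.0297, 0.0143]
tool_rot: [-0.0, 1.0, 0.0, -0.0]
force: [0.0, -3.1, 4.0]
gripper_width: 0.0498
gripper_force: 30.8
```

Run:
```python
from h import *
s=bot.sense();print(s["t"],s["ee_pos"],s["force"],s["gripper_width"],s["gripper_force"])
a=delta([s["ee_pos"][0],s["ee_pos"][1],.14],tool(90,0)); b=delta([.5743,.2975,.14],tool(103,0),a)
```

```text
13.2 [ 0.46220396 -0.02967194  0.01429688] [ 0.01746364 -3.12907264  4.04265988] 0.049759464391682155 30.815600390269537
[0.0763, 0.1124, -125.703, 0.0009, -0.0006, 0.0006]
[-112.096, 327.1719, 0.0, 0.0, 0.0, -0.2269]
```

Emit:
move_arm:
  series:
    - [0,0,-10,0,0,0,-1]
    - [0,0,-35,0,0,0,-1]
    - [0,0,-75,0,0,0,-1]
    - [0,0,-110,0,0,0,-1]
    - [0,0,-126,0,0,0,-1]
    - [-30,45,-126,0,0,-0.08,-1]
    - [-50,90,-126,0,0,-0.15,-1]
    - [-70,135,-126,0,0,-0.2,-1]
    - [-90,180,-126,0,0,-0.227,-1]
    - [-100,225,-126,0,0,-0.227,-1]

```text
t: 14.2
ee_pos: [0.5624, 0.1975, 0.1391]
tool_rot: [-0.114, 0.993, 0.001, -0.001]
force: [-0.3, -0.2, -2.1]
gripper_width: 0.0498
gripper_force: 30.0
```

Emit:
move_arm:
  series:
    - [10,40,0,0,0,0,-1]
    - [12,80,0,0,0,0,-1]
    - [12,100,0,0,0,0,-1]
    - [12,100,0,0,0,0,-1]
    - [12,100,0,0,0,0,-1]

```text
t: 14.7
ee_pos: [0.5273, 0.2901, 0.1396]
tool_rot: [-0.114, 0.993, 0.0, -0.001]
force: [0.6, -0.5, -2.1]
gripper_width: 0.0497
gripper_force: 30.0
```

Run:
```python
from h import *
s=bot.sense();print(s["t"],s["ee_pos"],s["force"],s["gripper_width"],s["gripper_force"])
delta([.5743,.2975,.06],tool(103,0))
```

```text
14.7 [0.52734225 0.29007203 0.13956462] [ 0.60594358 -0.45304283 -2.115268  ] 0.04972362244004414 29.997819364070892
[-47.5813, -3.4894, 79.4643, 0.001, -0.002, 0.0018]
```

Emit:
move_arm:
  series:
    - [-24,-2,10,0.001,-0.002,0.002,-1]
    - [-47.6,-3.5,30,0.001,-0.002,0.002,-1]
    - [-47.6,-3.5,60,0.001,-0.002,0.002,-1]
    - [-47.6,-3.5,74,0.001,-0.002,0.002,-1]
    - [-47.6,-3.5,74,0.001,-0.002,0.002,-1]
    - [-47.6,-3.5,74,0.001,-0.002,0.002,-1]

```text
t: 15.3
ee_pos: [0.575, 0.2971, 0.0673]
tool_rot: [-0.112, 0.994, 0.0, 0.001]
force: [1.2, 0.2, -0.2]
gripper_width: 0.0492
gripper_force: 30.0
```

Run:
```python
from h import *
s=bot.sense();print(s["t"],s["ee_pos"],s["force"])
zt=s["ee_pos"][2]-.0143+.010; print("plate top z",zt)
delta([.5743,.2975,.0555],tool(103,0))
o=[]
for c in("scene","top"):
    p,w=cloud(c); np.save(c+"5.npy",w); cv2.imwrite(f"pics/{c}5full.png",p[...,::-1])
    a=ortho(p[...,::-1].copy(),c,(.5743,.2975),13,zt,.085,.06,.0004); o.append(a)
    x,y,z=w[...,0]-.5743,w[...,1]-.2975,w[...,2]; t=np.radians(13)
    X=x*np.cos(t)+y*np.sin(t);Y=-x*np.sin(t)+y*np.cos(t)
    for nm,m in(("out",(X>.025)&(X<.075)&(abs(Y)<.04)&(abs(z-zt)<.005)),("in",(X<-.025)&(X>-.075)&(abs(Y)<.04)&(abs(z-zt)<.005))):
        if m.sum()>20: 
            q=np.c_[X[m],Y[m],z[m]]; print(c,nm,m.sum(),np.percentile(q,[1,99],axis=0).round(4).tolist(), np.polyfit(X[m],z[m],1).round(3), np.median(z[m]).round(4))
cv2.imwrite("pics/o5.png",np.hstack(o)); print(np.hstack(o).shape)
```

```text
15.3 [0.57499556 0.2971309  0.06728136] [ 1.24430327  0.18828836 -0.24322947]
plate top z 0.0629813629295733
[0.6161, 0.5105, 11.7805, 0.0004, 0.0017, -0.0016]
scene out 462 [[0.0253, -0.0257, 0.0583], [0.0589, 0.024, 0.0661]] [-0.016  0.063] 0.0622
(425, 600, 3)
```

View pics/o5.png

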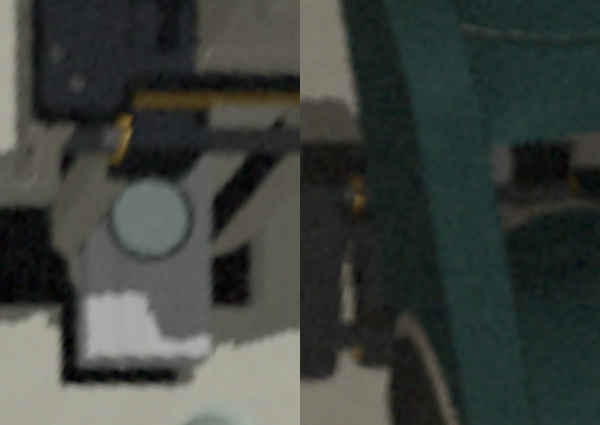

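The left (scene) panel shows the plate hovering over the recess: window centre at (151,218), outer end edge at row ~357. It appears about 2 mm too far out along the recess, so I measure that.

Run:
```python
from h import *
p=cv2.imread("pics/scene5full.png"); r=.00025
a=ortho(p,"scene",(.5747,.2978),13,.0630,.085,.06,r); g=cv2.GaussianBlur(a.mean(-1).astype(np.float32),(0,0),2)
X=lambda i:(i*r-.085)*1e3; Y=lambda i:(i*r-.06)*1e3
# end edge at several y columns
for y in (-20,-15,-10,-5,0,5,10,15,20):
    c=int((y/1e3+.06)/r); col=g[:,c-6:c+7].mean(1); d=np.diff(col); i0=int((.05+.085)/r); i1=int((.064+.085)/r)
    k=i0+np.argmin(d[i0:i1]); print("y",y,"end",X(k+.5).round(2),d[k].round(1),end=" | ")
print()
for x in (35,40,45,50,53):
    i=int((x/1e3+.085)/r); row=g[i-6:i+7].mean(0); d=np.diff(row)
    L=slice(int((.06-.033)/r),int((.06-.019)/r)); Rr=slice(int((.06+.019)/r),int((.06+.033)/r))
    kl=L.start+np.argmax(abs(d[L])); kr=Rr.start+np.argmax(abs(d[Rr])); print("x",x,Y(kl+.5).round(2),d[kl].round(1),Y(kr+.5).round(2),d[kr].round(1))
hsv=cv2.cvtColor(a,cv2.COLOR_BGR2HSV); m=(hsv[...,1]>22)&(abs(hsv[...,0].astype(int)-80)<25)
m[:int(.055/r)]=0; m[int(.12/r):]=0
k,l,s,ce=cv2.connectedComponentsWithStats(m.astype(np.uint8)); j=1+np.argmax(s[1:,4]); print(s[j]*r*1e3,X(ce[j][1]),Y(ce[j][0]),2e3*r*np.sqrt(s[j][4]/np.pi))
```

```text
y -20 end 56.87 -5.6 | y -15 end 62.12 -6.7 | y -10 end 62.62 -6.4 | y -5 end 61.88 -6.8 | y 0 end 56.87 -5.2 | y 5 end 57.37 -6.1 | y 10 end 56.62 -4.8 | y 15 end 57.12 -5.9 | y 20 end 56.87 -4.0 | 
x 35 -25.62 5.4 24.63 -5.8
x 40 -28.87 5.7 23.63 -0.6
x 45 -29.38 5.4 22.38 -0.6
x 50 -30.12 6.1 24.13 -4.9
x 53 -29.88 6.2 23.63 -4.3
[  43.75   55.     32.75   46.75 3204.25] -1.85140828587034 0.49046188655691575 31.9365692084233
```

End edge at 56.9 mm and sides at −25.6/24.6 mm, so the plate sits +1.9 mm in X and −0.5 mm in Y from the recess centre. I correct that and descend gently.

Emit:
move_arm:
  series:
    - [1,0.3,0,0,0.0017,-0.0016,-1]
    - [1.9,0.5,2,0,0.0017,-0.0016,-1]
    - [1.9,0.5,5,0,0.0017,-0.0016,-1]
    - [1.9,0.5,8,0,0.0017,-0.0016,-1]
    - [1.9,0.5,10,0,0.0017,-0.0016,-1]
    - [1.9,0.5,11,0,0.0017,-0.0016,-1]
    - [1.9,0.5,11,0,0.0017,-0.0016,-1]

```text
t: 16.1
ee_pos: [0.5728, 0.2975, 0.0551]
tool_rot: [-0.113, 0.994, 0.0, -0.0]
force: [-0.6, 0.6, -1.8]
gripper_width: 0.0498
gripper_force: 30.0
```

Emit:
move_arm:
  series:
    - [0,0,1,0,0,0,-1]
    - [0,0,2,0,0,0,-1]
    - [0,0,3,0,0,0,-1]
    - [0,0,3.5,0,0,0,-1]
    - [0,0,3.5,0,0,0,-1]

```text
t: 16.6
ee_pos: [0.5729, 0.2975, 0.0517]
tool_rot: [-0.113, 0.994, 0.0, -0.0]
force: [0.9, -0.5, -1.1]
gripper_width: 0.0494
gripper_force: 30.0
```

Emit:
move_arm:
  series:
    - [0,0,1,0,0,0,-1]
    - [0,0,1.5,0,0,0,-1]
    - [0,0,2,0,0,0,-1]
    - [0,0,2,0,0,0,-1]

```text
t: 17.0
ee_pos: [0.573, 0.2976, 0.0499]
tool_rot: [-0.113, 0.994, 0.0, -0.0]
force: [0.2, 0.6, 0.0]
gripper_width: 0.0495
gripper_force: 30.0
```

Emit:
move_arm:
  series:
    - [0,0,0.7,0,0,0,-1]
    - [0,0,1.4,0,0,0,-1]
    - [0,0,2,0,0,0,-1]
    - [0,0,2,0,0,0,-1]

```text
t: 17.4
ee_pos: [0.5732, 0.2977, 0.0484]
tool_rot: [-0.113, 0.994, 0.0, 0.0]
force: [0.1, 1.3, 5.3]
gripper_width: 0.0496
gripper_force: 30.0
```

Contact with the catches at the expected height, plate bottom near 34 mm. I press on in small steps.

Emit:
move_arm:
  series:
    - [0,0,0.7,0,0,0,-1]
    - [0,0,1.4,0,0,0,-1]
    - [0,0,2,0,0,0,-1]
    - [0,0,2,0,0,0,-1]

```text
t: 17.8
ee_pos: [0.5727, 0.2975, 0.0454]
tool_rot: [-0.113, 0.994, 0.0, -0.001]
force: [0.2, 0.1, -0.5]
gripper_width: 0.0495
gripper_force: 30.0
```

Emit:
move_arm:
  series:
    - [0,0,0.7,0,0,0,-1]
    - [0,0,1.4,0,0,0,-1]
    - [0,0,2,0,0,0,-1]
    - [0,0,2,0,0,0,-1]

```text
t: 18.2
ee_pos: [0.5729, 0.2975, 0.0443]
tool_rot: [-0.113, 0.994, 0.0, -0.0]
force: [-2.2, -1.8, 6.9]
gripper_width: 0.0498
gripper_force: 32.1
```

It snapped through: the force fell, then rose on the floor at the home height. I release inside the notches (about 66 mm opening), rise, then close the fingers for pressing.

Emit:
move_arm:
  series:
    - [0,0,0,0,0,0,0.2]
    - [0,0,0,0,0,0,0.4]
    - [0,0,0,0,0,0,0.4]
    - [0,0,0,0,0,0,0.4]
    - [0,0,-8,0,0,0,0.4]
    - [0,0,-25,0,0,0,0.4]
    - [0,0,-60,0,0,0,0]
    - [40,0,-100,0,0,0,-0.5]
    - [80,0,-120,0,0,0,-1]
    - [120,0,-120,0,0,0,-1]

```text
t: 19.2
ee_pos: [0.4557, 0.2705, 0.1686]
tool_rot: [-0.113, 0.994, 0.001, 0.002]
force: [-0.6, -0.1, 0.0]
gripper_width: 0.0376
gripper_force: 0.0
```

Emit:
move_arm:
  series:
    - [20,-50,0,0,0,0,-1]
    - [20,-100,0,0,0,0,-1]
    - [20,-150,0,0,0,0,-1]
    - [20,-200,0,0,0,0,-1]
    - [20,-200,0,0,0,0,-1]
    - [20,-200,0,0,0,0,-1]
    - [20,-200,0,0,0,0,-1]

```text
t: 19.9
ee_pos: [0.4815, 0.0718, 0.1644]
tool_rot: [-0.114, 0.994, 0.0, 0.0]
force: [-0.2, -0.1, 0.6]
gripper_width: 0.0003
gripper_force: 0.0
```

Run:
```python
from h import *
s=bot.sense();print(s["t"],s["ee_pos"],s["force"],s["gripper_width"])
o=[];t=np.radians(13)
for c in("top","scene"):
    p,w=cloud(c); np.save(c+"6.npy",w); cv2.imwrite(f"pics/{c}6full.png",p[...,::-1])
    o.append(ortho(p[...,::-1].copy(),c,(.5743,.2975),13,.04,.12,.095,.0006))
    x,y,z=w[...,0]-.5743,w[...,1]-.2975,w[...,2]
    X=x*np.cos(t)+y*np.sin(t);Y=-x*np.sin(t)+y*np.cos(t)
    for nm,m in(("plate out",(X>.02)&(X<.05)),("plate in",(X<-.02)&(X>-.05)),("top out",(X>.065)&(X<.095)),("top in",(X<-.065)&(X>-.095))):
        m=m&(abs(Y)<.02)&(abs(z-.04)<.012); print(c,nm,m.sum(),(z[m].mean()*1e3).round(2),(z[m].std()/max(1,m.sum())**.5*1e3).round(2))
    m=(abs(X)<.05)&(abs(Y)<.02)&(np.hypot(X,Y)>.02)&(abs(z-.04)<.012); A=np.c_[X[m],Y[m],X[m]*0+1]; print(np.linalg.lstsq(A,z[m],rcond=None)[0])
    print([(n,np.round(nets.spot_in(c,n)[0]["xyz"],3)) for n in("petri_dish","sample_dish","spare_plate") if nets.spot_in(c,n)])
cv2.imwrite("pics/o6.png",np.hstack(o))
```

```text
19.9 [0.4815076  0.07180568 0.16444629] [-0.18908067 -0.06160219  0.64459649] 0.00031920222544004005
top plate out 258 41.08 0.15
top plate in 264 40.77 0.16
top top out 256 40.95 0.19
top top in 263 40.61 0.18
[0.00377978 0.0025112  0.04084914]
[('petri_dish', array([0.693, 0.001, 0.016])), ('sample_dish', array([0.577, 0.31 , 0.042])), ('spare_plate', array([ 0.481, -0.261,  0.083]))]
scene plate out 296 39.2 0.09
scene plate in 265 39.16 0.11
scene top out 328 39.66 0.14
scene top in 243 39.17 0.11
[ 0.00056878 -0.00350309  0.03921825]
[('petri_dish', array([0.702, 0.004, 0.015])), ('sample_dish', array([0.65 , 0.349, 0.05 ])), ('spare_plate', array([ 0.491, -0.259,  0.07 ]))]
```

View pics/o6.png

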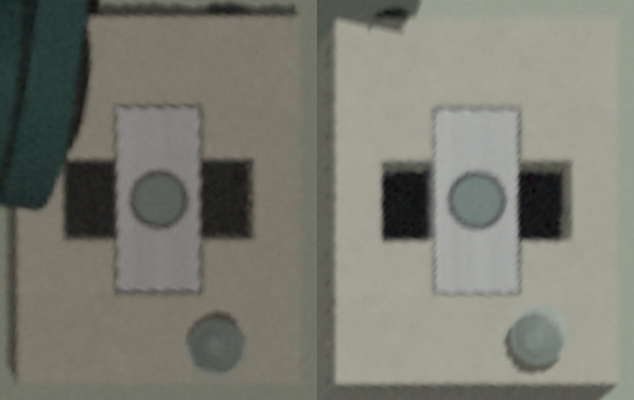

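The rectified views show the plate filling the recess, window centred at (158,200) and (476,200). Both ends are level with the base top within about 0.5 mm, the dish on the base is undisturbed and the robot is clear. I hand in.

```bash
python3 -c "
from h import *
print(ticket.finish_job())"
```

```text
the job is handed in; nothing more can be done
None
```

The stage plate was pulled from the rack, laid flat on the bench and released, then picked up by its long edges and pressed past the catches; the cameras show it home and level, flush with the base top to within about 0.5 mm, with the spare plate and both dishes untouched, and the job is handed in (robot clock about 20 s).

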